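# Tighten one lever in a crowded bank of specimen clamps

## Task

The test piece in the clamp with the orange lever is still loose. Push the orange lever round clockwise until you feel the jaw bite and the piece is held firmly but not crushed, then let go; do not touch the black-lever clamps beside it, and leave the other things on the bench where they are.

Things in the scene. Friction and masses are not known exactly. Their poses are not given: they have to be found in the camera images.
- bank: fixed dark steel plate 230 (x) by 520 (y) by 15 mm lying on the bench and carrying four identical lever clamps side by side, 130 mm apart along its y axis; origin on the bench surface under the line of lever pivots, midway along the row; x points away from the robot, across the row
- station_a: clamp with the orange lever, at any of the four places. Grey bed 96 mm wide, 20 mm high. Origin on top of the plate (15 mm above the bench) under the lever's pivot; x is the clamping direction, away from the robot: pivot at 0, brass jaw, loose test piece, then a dark steel anvil. The anvil is bolted anywhere within 9 mm, so the lever angle at first bite varies from 0.6 to 1.5 rad: feel for it
- lever_a (a joint): orange lever, rad: 0 right back (towards the robot but 45 deg towards the bank's -y), growing clockwise from above, to 1.95; starts 0 to 0.25; drives the jaw 10 mm/rad. Free turning takes 0.35 N m (4 to 5 N at 70 mm from the pivot). After the bite a spring adds about 2 N m/rad (0.1 N m per 10 N of clamping). Friction locks it when let go, holding up to 35 N. Well clamped: 10 to 55 N, best 25 to 35
- lever_a_hub (a point): point on the vertical pivot axis of the orange lever, at mid-height of the lever bar, 80 mm above the bench. Its x axis points along the lever towards the ball. Hub 48 mm across, its top 95 mm above the bench
- lever_a_ball (a point): centre of the orange ball (28 mm) on the lever's end, 100 mm from the pivot, 80 mm above the bench. The straight bar from hub to ball is 18 mm wide, 20 mm high (70 to 90 mm above the bench), free to push 26 to 84 mm from the pivot, open below down to the bed (35 mm above the bench, ending 17 mm in front of the pivot) and the plate (15 mm)
- jaw: brass pressing face of the orange lever's clamp, 60 mm wide, 22 mm high, 10 mm thick, sprung (25 N/mm); origin at the middle of the lower edge of the face that meets the test piece, 60 mm from the pivot with the lever right back; its x axis is the clamping direction
- testpiece: loose aluminium test block 40 (x, across the jaw) by 80 by 25 mm, 0.25 kg, lying on the bed of the orange-lever clamp between jaw and anvil with a few mm of play; origin at the centre of its underside
- tape: yellow tape measure, 72 by 66 by 34 mm, loose bystander on the bench; origin at the centre of its underside
- loadcell: steel load cell block 85 by 60 by 26 mm with a brass stud, loose bystander on the bench; origin at the centre of its underside
- coupon: flat steel tensile specimen with wide ends, 160 by 30 by 8 mm, loose bystander on the bench; origin at the centre of its underside
- station_b: neighbouring clamp with a black lever, already holding its own test block; not to be touched, lever included. Same size as the orange one, up to 100 mm above the bench; origin on top of the plate under its lever pivot
- lever_b_ball (a point): centre of the black ball (28 mm) on the end of that clamp's lever, 100 mm from its pivot and 80 mm above the bench; the lever points towards the robot, up to 0.2 rad to either side, and turns at a light touch
- station_c: neighbouring clamp with a black lever, already holding its own test block; not to be touched, lever included. Same size as the orange one, up to 100 mm above the bench; origin on top of the plate under its lever pivot
- lever_c_ball (a point): centre of the black ball (28 mm) on the end of that clamp's lever, 100 mm from its pivot and 80 mm above the bench; the lever points towards the robot, up to 0.2 rad to either side, and turns at a light touch
- station_d: neighbouring clamp with a black lever, already holding its own test block; not to be touched, lever included. Same size as the orange one, up to 100 mm above the bench; origin on top of the plate under its lever pivot
- lever_d_ball (a point): centre of the black ball (28 mm) on the end of that clamp's lever, 100 mm from its pivot and 80 mm above the bench; the lever points towards the robot, up to 0.2 rad to either side, and turns at a light touch
Not all that is in view belongs to the job. Leave any green or turquoise look-alike of the testpiece alone.

How it is judged:
By the outcome, as a careful person would: the job done as asked, in the order asked, and still so for the second after the job is handed in, with the robot touching nothing.
It also fails if it takes over 54 s, if anything falls off the work surface, if the arm or the gripper's body presses on something with over 40 N, if the wrist force passes 120 N, or if a joint passes its speed limit or range.

## Robot

A 6-joint arm with a two-finger parallel gripper is mounted at the origin on the work surface. World frame = base frame: x ahead of the robot, y to its left, z up, the work surface at z = 0. Lengths are in m, angles in degrees, forces in N, time in s.
With the tool pointing down it reaches from about 0.4 to 0.825 m from the base axis. Payload 7 kg.
Tool frame: the origin (TCP) lies on the centre line of the jaws, within the pads' length; the fingertips stand 22 mm ahead of it and the grasp point (between the pads) lies 3 mm ahead of it; z points along the fingers, y is the line along which they close (so a half turn about z gives the same grasp; the last joint's range is limited). The gripper opens to 88 mm and grips with 3 to 60 N. Pads are 19 mm wide; open, the fingers measure 130 mm over their backs; the gripper's body (78 mm by 193 mm) begins 47 mm behind the grasp point.
Start: joints at [84.975, 20.546, 0.682, 0, -70.136, -16.507], TCP at [0.248, 0.628, 0.249] pointing down, gripper open.
Joint ranges: [-176.03, 176.03], [-82.01, 121.73], [-58.28, 71.71], [-173.87, 95.51], [-174.79, -0.11], [-173.66, 173.66]. Speed limits (degrees/s): [136.94, 136.94, 172.46, 180, 180, 180].

## Interface

Orientations are given as [roll, pitch, yaw] about the fixed x, y, z axes, in that order (R = Rz(yaw) Ry(pitch) Rx(roll)).
In Python, from plant import get_state, cams, r gives the robot as it stands.
- The arm moves only by the tool apply_moves, never from a script. Its argument "targets" is a list of rows, each an object with "dp": the shift along the world's x, y, z in m, a list of three; "yaw": the turn about the world's z in degrees. In form: [{"dp": [x, y, z], "yaw": yaw}, ...]. A call has 1 to 20 rows; each row is the pose to reach, as a shift and turn from the pose commanded when the call began; what a row does not reach only later rows make up. A row lasts 1/12 s, in which the tool goes at most 41.7 mm and 7.16 degrees, less where a joint would pass 70% of its speed; a pose out of reach is approached as far as the arm can. A call with a gripper value outside its range is refused whole. "grip" is the gripper command: -1 is fully open, 1 is shut, values between are in proportion, set as the call begins (left out, the last holds). The fingers move at their own pace and stop on an object; "squeeze" is the grip in N (left out, the last holds). Time passes only in rows, so rows that repeat a pose let the fingers close. It gives the time, the measured TCP pose, the force, the opening and the grip force at its end, in the units of the state.
- get_state(): the state, without advancing time (a new reading comes with each control period).
- cams.capture(name): name is "scene" or "top" or "wrist"; returns a dict with "image" (420x560x3 uint8, red, green, blue), "range_z" (420x560 float32, m along the optical axis (not along the pixel's ray), 0 where there is no reading), "fx", "fy", "cx", "cy" (pixels), "R" (3x3) and "t" (3): a world point X has camera coordinates R X + t; the wrist camera has in their place "T_tool_cam" (4x4, takes a point from camera to tool coordinates, whose origin is the TCP and whose axes are the flange's). Camera axes: x right, y down, z forward; pixel columns grow to the right and rows downward; lengths in m; the calibration is good to about 2 mm. A picture is of the moment at which its call begins: read the wrist's pose just before it.
- r.close_job(): hands the job in; it is judged then, once.
The state is a dict: "time_s": time; "joints": joint angles; "qd": joint speeds; "joint_torque": joint torques, N m; "tcp_pos": TCP position; "eef_rot": TCP orientation; "contact_force": force on the tool from outside, world axes, zero at the start; "moment": the same for the moment, N m; "gripper_width": finger opening in m; "gripper_force": force on a finger pad.
Only numpy, scipy, OpenCV 4.12 (cv2) and the standard library are available. Lean on these libraries where they do the work, as an engineer would, in place of code of your own. Each camera call takes 0.05 s, during which the arm holds its last target. There are 200 camera calls.

## Working session

There is one attempt and no reset: what is moved stays moved. The work goes in short steps, Python scripts to look and compute and a tool call to move; the robot and the scene stay as the last step left them, time stands still between calls to the robot, and variables do not carry over. Pictures are saved under pics/ and viewed, at most 10 in all, crops included, and the job is handed in when it is done.

Besides the shell and the picture viewer there is one more tool, called after ">>>" as name(argument=value, ...) on one line, values as JSON. apply_moves: Moves the arm, as the interface text tells. Its arguments: {"type":"object","properties":{"targets":{"type":"array","items":{"type":"object","properties":{"dp":{"type":"array","items":{"type":"number"}},"yaw":{"type":"number"}}}},"grip":{"type":"number"},"squeeze":{"type":"number"}},"required":["targets"]}

```bash
mkdir -p pics; ls; python3 - <<'E'
from plant import get_state, cams, r
import cv2,numpy as np
for n in ["top","scene"]:
    c=cams.capture(n); cv2.imwrite(f"pics/{n}1.png",c["image"][:,:,::-1]); np.savez(f"{n}1.npz",**c)
print(get_state())
E
```

```text
pics
{'time_s': 0.1, 'joints': array([ 8.49727916e+01,  2.05864794e+01,  6.39445036e-01, -1.62278769e-02,
       -7.01341468e+01, -1.65072563e+01]), 'qd': array([-0.04061645, -0.06836511,  0.1651795 ,  0.02362358,  0.03838768,
       -0.04312009]), 'joint_torque': array([-4.31723483e-04, -5.84161699e+01,  2.93751490e+01,  7.01565027e+00,
        1.01857900e-02, -4.37059907e-05]), 'tcp_pos': array([0.247646  , 0.62751293, 0.2477339 ]), 'eef_rot': array([ 1.79917830e+02, -8.44113533e-03, -2.15399839e+01]), 'contact_force': array([-0.23328005, -0.78661655,  0.04202768]), 'moment': array([ 0.00530185,  0.03924334, -0.05279616]), 'gripper_force': 0.0, 'gripper_width': 0.0875993373908474}
```

View pics/top1.png

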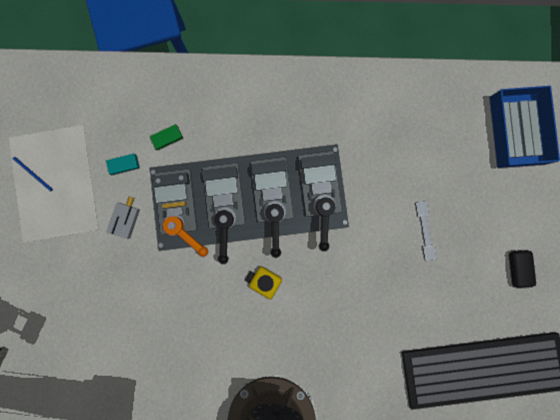

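View pics/scene1.png

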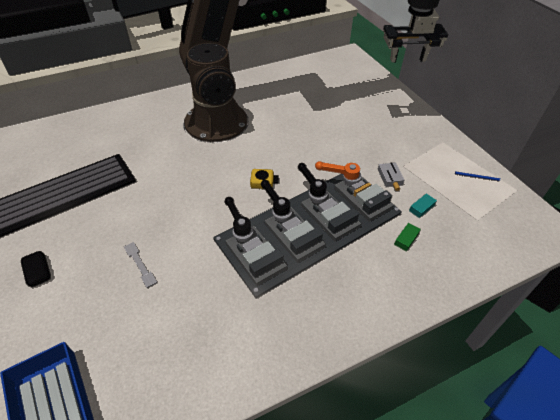

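The top view shows the orange lever's hub at (172,225) and its ball at (204,252), on the left-most (+y) clamp. The black balls are at (223,258), (276,252) and (324,245). The green and turquoise blocks near (165,137) and (122,164) are decoys. Next I'll locate the hub and ball.

```bash
cat > h.py <<'E'
import numpy as np,cv2
def px2w(c,u,v,z):
    """pixel -> world point at height z"""
    d=c["R"].T@np.array([(u-c["cx"])/c["fx"],(v-c["cy"])/c["fy"],1.]); o=-c["R"].T@c["t"]
    return o+d*(z-o[2])/d[2]
E
python3 - <<'E'
from h import *
for n in ["top","scene"]:
    c=dict(np.load(f"{n}1.npz")); im=c["image"]
    hsv=cv2.cvtColor(im,cv2.COLOR_RGB2HSV)
    m=cv2.inRange(hsv,(5,180,120),(17,255,255)); v,u=np.nonzero(m)
    z=c["range_z"][v,u]; P=np.stack([(u-c["cx"])/c["fx"]*z,(v-c["cy"])/c["fy"]*z,z],1)
    W=(P-c["t"])@c["R"]; W=W[(W[:,2]>.06)&(W[:,2]<.11)]
    print(n,len(W),W.min(0),W.max(0))
    mu=W[:,:2].mean(0); d=np.linalg.svd(W[:,:2]-mu,full_matrices=False)[2][0]; d*=-np.sign(d[0])
    s=(W[:,:2]-mu)@d; print("dir",d,"ends",mu+d*s.min(),mu+d*s.max(),s.max()-s.min())
    e=mu+d*s.max(); hub=e-d*.114; print("ball",e-d*.014,"hub",hub)
c=dict(np.load("top1.npz"))
print("hubtop",px2w(c,172,225,.095),"ball",px2w(c,204,252,.08))
for p in [(223,218),(274,212),(326,205)]: print("bhub",px2w(c,*p,.1))
for p in [(223,258),(276,252),(324,245)]: print("bball",px2w(c,*p,.08))
k=cv2.resize(c["image"][140:280,140:280],(600,600),interpolation=cv2.INTER_CUBIC); cv2.imwrite("pics/crop1.png",k[:,:,::-1])
E
```

```text
top 469 [0.4392939  0.17113569 0.07788601] [0.53303972 0.28413838 0.09903404]
dir [-0.62725585 -0.77881327] ends [0.52628889 0.27852835] [0.44201887 0.17389703] 0.13434712284801423
ball [0.45080046 0.18480042] hub [0.51352604 0.26268174]
scene 217 [0.44021589 0.17287656 0.08125792] [0.53506684 0.28435965 0.09841362]
dir [-0.64007986 -0.76830839] ends [0.5273576  0.27711566] [0.44310708 0.17598706] 0.1316250067478606
ball [0.4520682  0.18674338] hub [0.51607619 0.26357422]
hubtop [0.51263452 0.26070005 0.095     ] ball [0.44652254 0.18032372 0.08      ]
bhub [0.53330507 0.13247018 0.1       ]
bhub [0.55155219 0.00529775 0.1       ]
bhub [ 0.57238461 -0.12442641  0.1       ]
bball [0.43265725 0.13160295 0.08      ]
bball [ 0.45122811 -0.00223946  0.08      ]
bball [ 0.47200988 -0.1234652   0.08      ]
```

View pics/crop1.png

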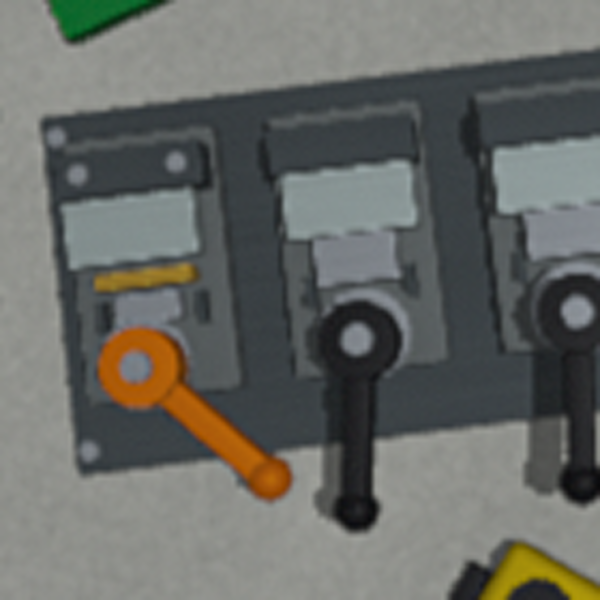

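The crop confirms it: this is the only orange lever, with hub at about (140,367) and ball at (268,478), on the clamp with the brass jaw and bolted anvil. I'll hover over the push side and close the fingers.

>>> apply_moves(targets=[{"dp":[0.01,-0.015,0],"yaw":3},{"dp":[0.03,-0.045,0],"yaw":8},{"dp":[0.05,-0.08,0],"yaw":14},{"dp":[0.07,-0.115,0],"yaw":20},{"dp":[0.09,-0.15,0],"yaw":26},{"dp":[0.11,-0.185,0],"yaw":32},{"dp":[0.13,-0.22,0],"yaw":38},{"dp":[0.15,-0.255,0],"yaw":44},{"dp":[0.17,-0.29,-0.01],"yaw":50},{"dp":[0.19,-0.325,-0.02],"yaw":56},{"dp":[0.21,-0.36,-0.03],"yaw":62},{"dp":[0.23,-0.4,-0.04],"yaw":67},{"dp":[0.245,-0.425,-0.04],"yaw":71},{"dp":[0.254,-0.44,-0.04],"yaw":72.5},{"dp":[0.254,-0.44,-0.04],"yaw":72.5},{"dp":[0.254,-0.44,-0.04],"yaw":72.5},{"dp":[0.254,-0.44,-0.04],"yaw":72.5}], grip=1, squeeze=30)

```text
time_s: 1.52
tcp_pos: [0.5016, 0.1879, 0.2084]
eef_rot: [-180.0, 0.0, 50.9]
contact_force: [-0.7, 0.2, -0.4]
gripper_width: 0.0006
gripper_force: 0.0
```

```bash
python3 - <<'E'
from plant import get_state, cams
from h import *
from scipy.spatial.transform import Rotation as Ro
s=get_state(); c=cams.capture("wrist")
T=np.eye(4);T[:3,:3]=Ro.from_euler("xyz",s["eef_rot"],degrees=True).as_matrix();T[:3,3]=s["tcp_pos"]
M=np.linalg.inv(T@c["T_tool_cam"]); c["R"]=M[:3,:3];c["t"]=M[:3,3]; np.savez("w1.npz",**c)
cv2.imwrite("pics/w1.png",c["image"][:,:,::-1])
print({k:np.round(s[k],4) for k in ["time_s","tcp_pos","eef_rot","joints","gripper_width","contact_force"]})
im=c["image"];hsv=cv2.cvtColor(im,cv2.COLOR_RGB2HSV)
m=cv2.inRange(hsv,(5,180,100),(17,255,255)); v,u=np.nonzero(m)
z=c["range_z"][v,u]; P=np.stack([(u-c["cx"])/c["fx"]*z,(v-c["cy"])/c["fy"]*z,z],1)
W=(P-c["t"])@c["R"]; W=W[(W[:,2]>.06)&(W[:,2]<.11)]
print(len(W),W.min(0),W.max(0))
H=W[W[:,2]>.093]; 
if len(H): print("hub circle",cv2.minEnclosingCircle(H[:,:2].astype(np.float32)))
E
```

```text
{'time_s': np.float64(1.5167), 'tcp_pos': array([0.5016, 0.1879, 0.2084]), 'eef_rot': array([-1.799869e+02,  1.450000e-02,  5.090940e+01]), 'joints': array([ 4.15160e+01,  9.24810e+00, -2.02312e+01, -1.21000e-02,
       -6.05372e+01,  9.93994e+01]), 'gripper_width': np.float64(0.0006), 'contact_force': array([-0.6862,  0.1638, -0.3826])}
4658 [0.43713194 0.17408082 0.07607439] [0.53522428 0.28594788 0.09641178]
hub circle ((0.4869357943534851, 0.2324705272912979), 0.0618097260594368)
```

View pics/w1.png

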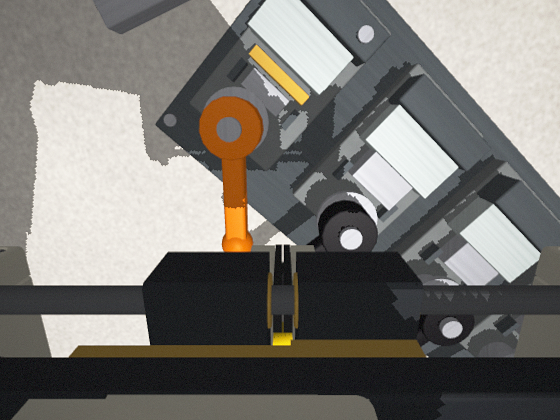

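The wrist view shows the hub centre at (229,129) and the ball at (237,243). The nearest black hub is at (350,238).

```bash
python3 - <<'E'
from h import *
c=dict(np.load("w1.npz"))
h=px2w(c,229,129,.095);b=px2w(c,237,243,.08);k=px2w(c,350,238,.1)
print(h,b,np.linalg.norm((b-h)[:2]),np.degrees(np.arctan2(*(b-h)[1::-1])),k)
im=c["image"];m=cv2.inRange(cv2.cvtColor(im,cv2.COLOR_RGB2HSV),(5,180,100),(17,255,255))
for r0,r1 in[(165,180),(200,225)]:
    for v in (r0,r1):
        u=np.nonzero(m[v])[0]; print(v,u.min(),u.max(),px2w(c,(u.min()+u.max())/2,v,.09))
E
```

```text
[0.51081628 0.26284999 0.095     ] [0.44789497 0.18548168 0.08      ] 0.09972435093039025 -129.12041649033418 [0.53044275 0.13547098 0.1       ]
165 222 245 [0.49416064 0.24008324 0.09      ]
180 223 245 [0.48639176 0.23073005 0.09      ]
200 224 246 [0.47590115 0.21767222 0.09      ]
225 225 246 [0.46172447 0.20103238 0.09      ]
```

>>> apply_moves(targets=[{"dp":[0,0,-0.01],"yaw":0},{"dp":[0,0,-0.03],"yaw":0},{"dp":[0,0,-0.05],"yaw":0},{"dp":[0,0,-0.07],"yaw":0},{"dp":[0,0,-0.09],"yaw":0},{"dp":[0,0,-0.11],"yaw":0},{"dp":[0,0,-0.12],"yaw":0},{"dp":[0,0,-0.126],"yaw":0},{"dp":[0,0,-0.126],"yaw":0},{"dp":[0,0,-0.126],"yaw":0}])

```text
time_s: 2.4
tcp_pos: [0.5019, 0.1884, 0.0829]
eef_rot: [180.0, -0.0, 51.0]
contact_force: [0.4, -0.4, 0.0]
gripper_width: 0.0003
gripper_force: 0.0
```

```bash
cat > plan.py <<'E'
import numpy as np,sys
# waypoints: lever bearing a (deg), pusher centre = hub + .065 u - .030 p (contact), tool yaw = a-180
hub=np.array([.512,.2625])
def pos(a,off=.030,r=.065):
    t=np.radians(a);u=np.array([np.cos(t),np.sin(t)]);p=np.array([u[1],-u[0]]);return hub+r*u-off*p
if __name__=="__main__":
    from plant import get_state
    a0,a1,st=map(float,sys.argv[1:4]); c=np.array([float(x) for x in sys.argv[4:7]]) # commanded x,y,yaw
    for a in np.arange(a0,a1-1e-6,-st):
        d=pos(a)-c[:2]; print(round(a,1),np.round(d,4),round(a-180-c[2],1))
E
python3 plan.py 231 198 3 .502 .188 51
python3 -c "
from plant import get_state;s=get_state();print(s['tcp_pos'],s['contact_force'],s['moment'])"
```

```text
231.0 [-0.0076  0.0051] 0.0
228.0 [-0.0112  0.0061] -3.0
225.0 [-0.0147  0.0073] -6.0
222.0 [-0.0182  0.0087] -9.0
219.0 [-0.0216  0.0103] -12.0
216.0 [-0.025  0.012] -15.0
213.0 [-0.0282  0.0139] -18.0
210.0 [-0.0313  0.016 ] -21.0
207.0 [-0.0343  0.0183] -24.0
204.0 [-0.0372  0.0207] -27.0
201.0 [-0.0399  0.0232] -30.0
198.0 [-0.0425  0.0259] -33.0
[0.50194671 0.18836595 0.08291355] [ 0.35942723 -0.36275793  0.03121342] [-0.02915201 -0.10822709  0.02391386]
```

>>> apply_moves(targets=[{"dp":[-0.003,0.002,0],"yaw":0},{"dp":[-0.0055,0.0035,0],"yaw":0},{"dp":[-0.0076,0.0051,0],"yaw":0},{"dp":[-0.0094,0.0056,0],"yaw":-1.5},{"dp":[-0.0112,0.0061,0],"yaw":-3},{"dp":[-0.013,0.0067,0],"yaw":-4.5},{"dp":[-0.0147,0.0073,0],"yaw":-6},{"dp":[-0.0182,0.0087,0],"yaw":-9},{"dp":[-0.0216,0.0103,0],"yaw":-12},{"dp":[-0.025,0.012,0],"yaw":-15},{"dp":[-0.0282,0.0139,0],"yaw":-18},{"dp":[-0.0313,0.016,0],"yaw":-21},{"dp":[-0.0313,0.016,0],"yaw":-21},{"dp":[-0.0313,0.016,0],"yaw":-21}])

```text
time_s: 3.57
tcp_pos: [0.4705, 0.204, 0.0831]
eef_rot: [-180.0, -0.1, 30.1]
contact_force: [0.8, -1.8, 1.2]
gripper_width: 0.0005
gripper_force: 0.8
```

```bash
cat > st.py <<'E'
from plan import *; from plant import get_state
s=get_state(); p=s['tcp_pos']; d=p[:2]-hub
# lever bearing from pusher: solve with off=.030 contact
rr=np.hypot(*d); al=np.degrees(np.arctan2(d[1],d[0]))%360
a=al-np.degrees(np.arcsin(.030/rr)); t=np.radians(a); pd=np.array([np.sin(t),-np.cos(t)])
print('t',round(s['time_s'],2),'tcp',p.round(4),'yaw',round(s['eef_rot'][2],2),'a',round(a,2),'lever~',round(np.radians(233.6-a),3),'F',s['contact_force'].round(2),'push N',round(-s['contact_force'][:2]@pd,2),'M',s['moment'].round(2))
E
python3 st.py; python3 plan.py 210 195 3 .4707 .204 30; python3 - <<'E'
from plant import cams
import cv2,numpy as np
c=cams.capture("scene"); np.savez("s2.npz",**c)
cv2.imwrite("pics/s2.png",cv2.resize(c["image"][130:270,210:420],None,fx=3.5,fy=3.5,interpolation=cv2.INTER_CUBIC)[:,:,::-1])
E
```

```text
t 3.57 tcp [0.4705 0.204  0.0831] yaw 30.08 a 209.93 lever~ 0.413 F [ 0.8  -1.83  1.23] push N 1.98 M [-0.54 -0.36 -0.  ]
210.0 [0. 0.] 0.0
207.0 [-0.003   0.0023] -3.0
204.0 [-0.0059  0.0047] -6.0
201.0 [-0.0086  0.0072] -9.0
198.0 [-0.0112  0.0099] -12.0
195.0 [-0.0137  0.0127] -15.0
```

View pics/s2.png

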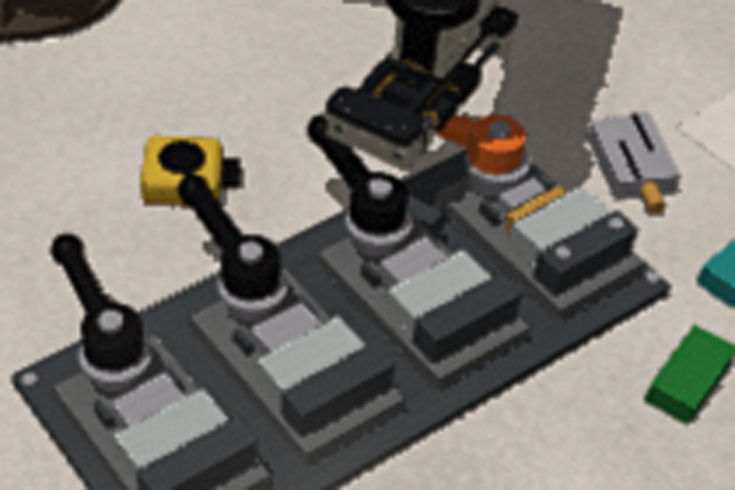

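The lever is following the finger and the neighbours are clear. At rest the force relaxes, so I'll read it at the end of slow continuous steps.

```bash
python3 -c "
from plan import *
c=pos(210)
print(c)
for a in range(209,128,-1):
    d=(pos(a)-c)*1e3; print(a,d.round(1).tolist(),end='  ')"
```

```text
[0.47070835 0.20401924]
209 [-1.0, 0.7]  208 [-2.0, 1.5]  207 [-3.0, 2.2]  206 [-4.0, 3.0]  205 [-4.9, 3.8]  204 [-5.9, 4.6]  203 [-6.8, 5.5]  202 [-7.7, 6.3]  201 [-8.6, 7.2]  200 [-9.5, 8.1]  199 [-10.4, 9.0]  198 [-11.3, 9.9]  197 [-12.1, 10.8]  196 [-12.9, 11.7]  195 [-13.7, 12.7]  194 [-14.5, 13.6]  193 [-15.3, 14.6]  192 [-16.1, 15.6]  191 [-16.8, 16.6]  190 [-17.5, 17.6]  189 [-18.2, 18.7]  188 [-18.9, 19.7]  187 [-19.6, 20.8]  186 [-20.2, 21.9]  185 [-20.8, 22.9]  184 [-21.5, 24.0]  183 [-22.0, 25.1]  182 [-22.6, 26.2]  181 [-23.2, 27.4]  180 [-23.7, 28.5]  179 [-24.2, 29.6]  178 [-24.7, 30.8]  177 [-25.2, 31.9]  176 [-25.6, 33.1]  175 [-26.1, 34.3]  174 [-26.5, 35.4]  173 [-26.9, 36.6]  172 [-27.3, 37.8]  171 [-27.6, 39.0]  170 [-27.9, 40.2]  169 [-28.2, 41.4]  168 [-28.5, 42.7]  167 [-28.8, 43.9]  166 [-29.0, 45.1]  165 [-29.3, 46.3]  164 [-29.5, 47.6]  163 [-29.6, 48.8]  162 [-29.8, 50.0]  161 [-29.9, 51.3]  160 [-30.0, 52.5]  159 [-30.1, 53.8]  158 [-30.2, 55.0]  157 [-30.3, 56.3]  156 [-30.3, 57.5]  155 [-30.3, 58.8]  154 [-30.3, 60.0]  153 [-30.2, 61.3]  152 [-30.2, 62.5]  151 [-30.1, 63.8]  150 [-30.0, 65.0]  149 [-29.9, 66.2]  148 [-29.7, 67.5]  147 [-29.6, 68.7]  146 [-29.4, 70.0]  145 [-29.2, 71.2]  144 [-28.9, 72.4]  143 [-28.7, 73.6]  142 [-28.4, 74.9]  141 [-28.1, 76.1]  140 [-27.8, 77.3]  139 [-27.4, 78.5]  138 [-27.1, 79.7]  137 [-26.7, 80.9]  136 [-26.3, 82.1]  135 [-25.9, 83.2]  134 [-25.4, 84.4]  133 [-25.0, 85.6]  132 [-24.5, 86.7]  131 [-24.0, 87.9]  130 [-23.5, 89.0]  129 [-22.9, 90.1]
```

>>> apply_moves(targets=[{"dp":[-0.001,0.0008,0],"yaw":-1},{"dp":[-0.002,0.0015,0],"yaw":-2},{"dp":[-0.003,0.0023,0],"yaw":-3},{"dp":[-0.004,0.0031,0],"yaw":-4},{"dp":[-0.005,0.0039,0],"yaw":-5},{"dp":[-0.0059,0.0047,0],"yaw":-6},{"dp":[-0.0068,0.0055,0],"yaw":-7},{"dp":[-0.0077,0.0063,0],"yaw":-8},{"dp":[-0.0086,0.0072,0],"yaw":-9}])

```text
time_s: 4.37
tcp_pos: [0.4617, 0.2111, 0.0826]
eef_rot: [180.0, 0.0, 20.9]
contact_force: [2.0, -4.4, 5.0]
gripper_width: 0.0001
gripper_force: 2.8
```

```bash
python3 st.py
```

```text
t 4.37 tcp [0.4617 0.2111 0.0826] yaw 20.87 a 200.96 lever~ 0.57 F [ 1.98 -4.44  5.04] push N 4.85 M [-1.55 -0.61  0.  ]
```

>>> apply_moves(targets=[{"dp":[-0.0009,0.0009,0],"yaw":-1},{"dp":[-0.0018,0.0018,0],"yaw":-2},{"dp":[-0.0027,0.0027,0],"yaw":-3},{"dp":[-0.0035,0.0036,0],"yaw":-4}])

```text
time_s: 4.7
tcp_pos: [0.4582, 0.2147, 0.0825]
eef_rot: [180.0, 0.0, 16.9]
contact_force: [1.5, -5.9, 4.7]
gripper_width: 0.0006
gripper_force: 2.8
```

```bash
python3 st.py
```

```text
t 4.7 tcp [0.4582 0.2147 0.0825] yaw 16.87 a 196.96 lever~ 0.639 F [ 1.52 -5.9   4.75] push N 6.09 M [-1.58 -0.56  0.01]
```

>>> apply_moves(targets=[{"dp":[-0.0008,0.0009,0],"yaw":-1},{"dp":[-0.0016,0.0019,0],"yaw":-2},{"dp":[-0.0024,0.0028,0],"yaw":-3}])

```text
time_s: 4.95
tcp_pos: [0.4558, 0.2175, 0.0825]
eef_rot: [180.0, 0.0, 13.9]
contact_force: [0.9, -3.3, 4.3]
gripper_width: 0.0004
gripper_force: 2.8
```

```bash
python3 st.py
```

```text
t 4.95 tcp [0.4558 0.2175 0.0825] yaw 13.87 a 194.04 lever~ 0.69 F [ 0.87 -3.31  4.28] push N 3.42 M [-1.54 -0.5   0.05]
```

The moment channel is much less noisy than the force, so I'll use it as the feel signal: about 1.63 N·m when turning freely.

>>> apply_moves(targets=[{"dp":[-0.0008,0.001,0],"yaw":-1},{"dp":[-0.0016,0.002,0],"yaw":-2},{"dp":[-0.0023,0.003,0],"yaw":-3},{"dp":[-0.003,0.004,0],"yaw":-4}])

```text
time_s: 5.28
tcp_pos: [0.4528, 0.2215, 0.0825]
eef_rot: [180.0, 0.0, 9.9]
contact_force: [2.1, -4.8, 4.7]
gripper_width: 0.0003
gripper_force: 2.9
```

```bash
cat >> st.py <<'E'
m=s['moment']; b=np.array([-.03,-.108]); print('|M|',round(np.hypot(*(m[:2]-b)),3),'Mpush',round((m[:2]-b)@np.array([-pd[1],pd[0]]),3))
E
python3 st.py
```

```text
t 5.28 tcp [0.4528 0.2215 0.0825] yaw 9.87 a 190.12 lever~ 0.759 F [ 2.14 -4.79  4.73] push N 5.09 M [-1.69 -0.34  0.03]
|M| 1.678 Mpush 1.677
```

>>> apply_moves(targets=[{"dp":[-0.0007,0.0011,0],"yaw":-1},{"dp":[-0.0014,0.0021,0],"yaw":-2},{"dp":[-0.0021,0.0032,0],"yaw":-3},{"dp":[-0.0027,0.0043,0],"yaw":-4}])

```text
time_s: 5.62
tcp_pos: [0.45, 0.2256, 0.0825]
eef_rot: [180.0, 0.0, 5.9]
contact_force: [1.6, -6.2, 4.8]
gripper_width: 0.0002
gripper_force: 3.4
```

```bash
python3 st.py
```

```text
t 5.62 tcp [0.45   0.2256 0.0825] yaw 5.87 a 186.17 lever~ 0.828 F [ 1.6  -6.16  4.81] push N 6.29 M [-2.02 -0.39  0.08]
|M| 2.007 Mpush 2.006
```

>>> apply_moves(targets=[{"dp":[-0.0006,0.0011,0],"yaw":-1},{"dp":[-0.0013,0.0021,0],"yaw":-2}])

```text
time_s: 5.78
tcp_pos: [0.4487, 0.2276, 0.0825]
eef_rot: [180.0, 0.0, 3.9]
contact_force: [1.9, -6.0, 5.4]
gripper_width: 0.0006
gripper_force: 3.8
```

```bash
python3 st.py
```

```text
t 5.78 tcp [0.4487 0.2276 0.0825] yaw 3.87 a 184.37 lever~ 0.859 F [ 1.91 -6.02  5.44] push N 6.15 M [-2.22 -0.71 -0.01]
|M| 2.272 Mpush 2.229
```

>>> apply_moves(targets=[{"dp":[-0.0005,0.0011,0],"yaw":-1},{"dp":[-0.0011,0.0022,0],"yaw":-2}])

```text
time_s: 5.95
tcp_pos: [0.4476, 0.2296, 0.0825]
eef_rot: [179.9, 0.0, 1.9]
contact_force: [2.1, -7.7, 6.1]
gripper_width: 0.0004
gripper_force: 4.3
```

```bash
python3 st.py
```

```text
t 5.95 tcp [0.4476 0.2296 0.0825] yaw 1.87 a 182.59 lever~ 0.89 F [ 2.06 -7.72  6.13] push N 7.81 M [-2.6  -0.68  0.  ]
|M| 2.629 Mpush 2.589
```

>>> apply_moves(targets=[{"dp":[-0.0006,0.0011,0],"yaw":-1},{"dp":[-0.0011,0.0022,0],"yaw":-2}])

```text
time_s: 6.12
tcp_pos: [0.4465, 0.2316, 0.0825]
eef_rot: [179.9, 0.0, -0.1]
contact_force: [3.5, -8.0, 5.6]
gripper_width: 0.0006
gripper_force: 4.7
```

```bash
python3 st.py
```

```text
t 6.12 tcp [0.4465 0.2316 0.0825] yaw -0.14 a 180.81 lever~ 0.921 F [ 3.5  -8.03  5.64] push N 8.08 M [-2.86 -0.8   0.02]
|M| 2.915 Mpush 2.841
```

>>> apply_moves(targets=[{"dp":[-0.0002,0.0005,0],"yaw":-0.5},{"dp":[-0.0002,0.0005,0],"yaw":-0.5}])

```text
time_s: 6.28
tcp_pos: [0.4463, 0.232, 0.0825]
eef_rot: [179.9, 0.0, -0.6]
contact_force: [1.4, -8.7, 6.9]
gripper_width: 0.0005
gripper_force: 4.5
```

```bash
python3 st.py
```

```text
t 6.28 tcp [0.4463 0.232  0.0825] yaw -0.62 a 180.4 lever~ 0.929 F [ 1.36 -8.66  6.94] push N 8.67 M [-2.68 -0.71  0.05]
|M| 2.719 Mpush 2.654
```

That is about 27 N by both torque and angle past the bite. I'll back off, lift and check.

>>> apply_moves(targets=[{"dp":[0,-0.002,0],"yaw":0},{"dp":[0,-0.005,0],"yaw":0},{"dp":[0,-0.009,0],"yaw":0},{"dp":[0,-0.012,0],"yaw":0},{"dp":[0,-0.012,0.01],"yaw":0},{"dp":[0,-0.012,0.03],"yaw":0},{"dp":[0,-0.012,0.06],"yaw":0},{"dp":[0,-0.012,0.09],"yaw":0},{"dp":[0,-0.012,0.12],"yaw":0},{"dp":[0,-0.012,0.14],"yaw":0},{"dp":[0,-0.012,0.15],"yaw":0},{"dp":[0,-0.012,0.15],"yaw":0}])

```text
time_s: 7.28
tcp_pos: [0.4474, 0.2216, 0.2348]
eef_rot: [-179.8, -0.2, -0.5]
contact_force: [0.8, 1.1, 0.1]
gripper_width: 0.0004
gripper_force: 0.0
```

```bash
python3 st.py; python3 - <<'E'
from plant import cams, get_state
from h import *
from scipy.spatial.transform import Rotation as Ro
s=get_state(); c=cams.capture("wrist")
T=np.eye(4);T[:3,:3]=Ro.from_euler("xyz",s["eef_rot"],degrees=True).as_matrix();T[:3,3]=s["tcp_pos"]
M=np.linalg.inv(T@c["T_tool_cam"]); c["R"]=M[:3,:3];c["t"]=M[:3,3]; np.savez("w2.npz",**c)
cv2.imwrite("pics/w2.png",c["image"][:,:,::-1])
E
```

```text
t 7.28 tcp [0.4474 0.2216 0.2348] yaw -0.53 a 189.24 lever~ 0.774 F [0.84 1.12 0.13] push N -0.97 M [ 0.04 -0.08 -0.01]
|M| 0.079 Mpush -0.078
```

View pics/w2.png

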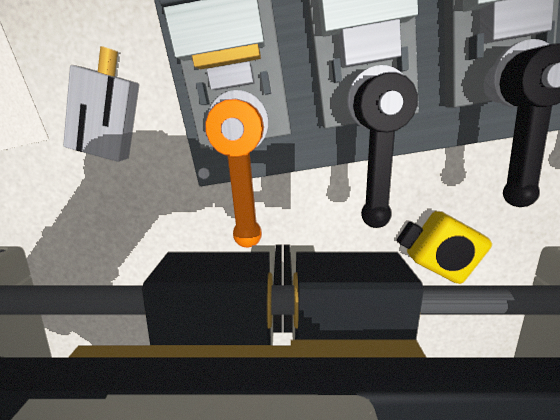

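The brass jaw at (226,55) is against the test block, and the lever runs from (232,128) to (247,236). I'll check its angle.

```bash
python3 - <<'E'
from h import *
c=dict(np.load("w2.npz"))
h=px2w(c,232,128,.095);b=px2w(c,247,234,.08);a=np.degrees(np.arctan2(*(b-h)[1::-1]))%360
print(h,b,np.linalg.norm((b-h)[:2]),a,px2w(c,391,103,.1),px2w(c,376,214,.08))
im=c["image"]; cv2.imwrite("pics/w2c.png",cv2.resize(im[0:150,150:300],(600,600),interpolation=cv2.INTER_CUBIC)[:,:,::-1])
E
```

```text
[0.51130713 0.26346438 0.095     ] [0.41039233 0.25664607 0.08      ] 0.10114486979305977 183.86531371265332 [0.52997025 0.13439702 0.1       ] [0.42984768 0.13328135 0.08      ]
```

View pics/w2c.png

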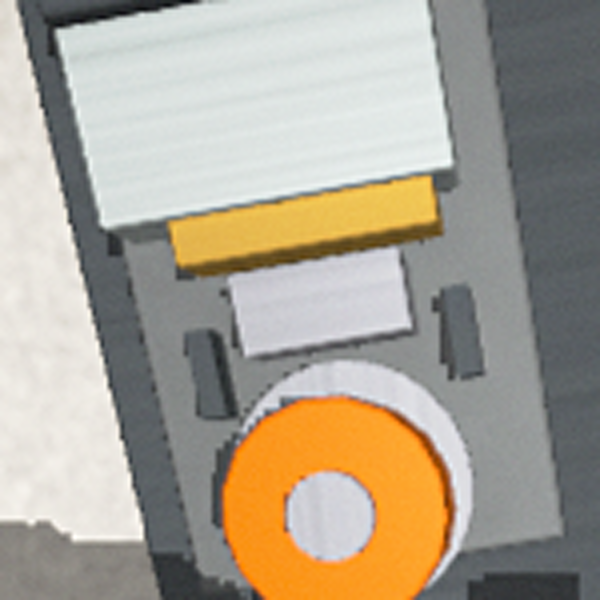

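The jaw is seated on the block. The camera bearing is 183.9° against 180.4° from the pusher, so I'll feel again for springback: return to 2 mm short of the last push and read the load.

>>> apply_moves(targets=[{"dp":[0,0,-0.02],"yaw":0},{"dp":[0,0,-0.05],"yaw":0},{"dp":[0,0,-0.08],"yaw":0},{"dp":[0,0,-0.11],"yaw":0},{"dp":[0,0,-0.135],"yaw":0},{"dp":[0,0,-0.15],"yaw":0},{"dp":[0,0,-0.15],"yaw":0},{"dp":[0,0.003,-0.15],"yaw":0},{"dp":[0,0.006,-0.15],"yaw":0},{"dp":[0,0.008,-0.15],"yaw":0},{"dp":[0,0.01,-0.15],"yaw":0}])

```text
time_s: 8.25
tcp_pos: [0.447, 0.2317, 0.0836]
eef_rot: [-179.9, -0.1, -0.5]
contact_force: [-0.0, -0.9, -0.4]
gripper_width: 0.0008
gripper_force: 0.3
```

```bash
python3 st.py
```

```text
t 8.25 tcp [0.447  0.2317 0.0836] yaw -0.52 a 180.74 lever~ 0.923 F [-0.02 -0.86 -0.42] push N 0.86 M [-0.16 -0.07 -0.02]
|M| 0.135 Mpush 0.128
```

>>> apply_moves(targets=[{"dp":[0,0.001,0],"yaw":0},{"dp":[0,0.002,0],"yaw":0}])

```text
time_s: 8.42
tcp_pos: [0.4468, 0.2323, 0.0833]
eef_rot: [180.0, -0.0, -0.5]
contact_force: [5.1, -8.9, 3.7]
gripper_width: 0.0005
gripper_force: 4.6
```

```bash
python3 st.py
```

```text
t 8.42 tcp [0.4468 0.2323 0.0833] yaw -0.51 a 180.21 lever~ 0.932 F [ 5.11 -8.88  3.65] push N 8.9 M [-2.92 -1.38 -0.03]
|M| 3.162 Mpush 2.899
```

There was no springback: the load came back only at the same place and reached the same level, about 26 N. I'll retreat and hand in.

>>> apply_moves(targets=[{"dp":[0,-0.002,0],"yaw":0},{"dp":[0,-0.005,0],"yaw":0},{"dp":[0,-0.009,0],"yaw":0},{"dp":[0,-0.012,0],"yaw":0},{"dp":[0,-0.012,0.01],"yaw":0},{"dp":[0,-0.012,0.03],"yaw":0},{"dp":[0,-0.012,0.06],"yaw":0},{"dp":[0,-0.012,0.09],"yaw":0},{"dp":[0,-0.012,0.12],"yaw":0},{"dp":[0,-0.012,0.14],"yaw":0},{"dp":[0,-0.012,0.15],"yaw":0},{"dp":[0,-0.012,0.15],"yaw":0},{"dp":[0,-0.012,0.15],"yaw":0}])

```text
time_s: 9.5
tcp_pos: [0.4462, 0.2206, 0.2321]
eef_rot: [-180.0, 0.0, -0.6]
contact_force: [0.4, -0.1, -0.3]
gripper_width: 0.0005
gripper_force: 0.0
```

```bash
python3 st.py; python3 -c "
from plant import r; print(r.close_job())"
```

```text
t 9.5 tcp [0.4462 0.2206 0.2321] yaw -0.55 a 189.85 lever~ 0.764 F [ 0.36 -0.13 -0.26] push N 0.19 M [-0.07  0.02 -0.04]
|M| 0.137 Mpush 0.021
the job is handed in; nothing more can be done
None
```

The orange lever is turned past the bite to an estimated clamping force of 26 N; it held when I let go and felt for springback, nothing else was touched, and the job was handed in at about 9.5 s.

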